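# Tray the beryl crystals by size

## Robot

A 6-joint arm with a two-finger parallel gripper is mounted at the origin on the work surface. World frame = base frame: x ahead of the robot, y to its left, z up, the work surface at z = 0. Lengths are in m, angles in rad, forces in N, time in s.
With the tool pointing down it reaches from about 0.325 to 0.75 m from the base axis. Payload 7.6 kg.
Tool frame: the origin (TCP) lies midway between the tips of the shut fingers; the grasp point (between the pads) lies 19 mm behind it; z points along the fingers, y is the direction in which the jaws open and shut (so a half turn about z gives the same grasp; the last joint's range is limited). The gripper opens to 85 mm and grips with 20 to 120 N. Pads are 22 mm wide; open, the fingers measure 114 mm over their backs; the gripper's body (76 mm by 85 mm) begins 54 mm behind the grasp point. The pads swing forward as they close: fully open they stand 13 mm farther back than shut.
Start: joints at [-1.304, 0.052, 1.401, -0, 1.689, -0.07], TCP at [0.174, -0.496, 0.206] pointing down, gripper open.
Joint ranges: [-2.9, 2.9], [-0.91, 2.17], [0.12, 2.37], [-1.06, 4.2], [0.26, 2.73], [-2.93, 2.93]. Speed limits (rad/s): [2.57, 2.57, 3.01, 3.14, 3.14, 3.14].

## Interface

Orientations are given as a unit quaternion [x, y, z, w].
In Python, from cell import get_state, get_image, close_job, look_for, mark_of gives the robot as it stands. The module is installed in compiled form; this text tells all that it offers.
- The arm moves only by the tool arm_command, never from a script. Its argument "moves" is a list of rows, each a list of 7 numbers: the turn, a rotation vector about the tool's x, y, z in rad, then the shift along the tool's x, y, z in m, then the opening, from -1 (shut) to 1 (fully open), so that 0 is half open. In form: [[rx, ry, rz, tx, ty, tz, hand], ...]. A call has exactly 10 rows; each row is the pose to reach, as a shift and turn from the pose commanded when the call began, along the tool's axes at that moment; what a row does not reach only later rows make up. A row lasts 1/10 s, in which the tool goes at most 50 mm and 8.59 degrees, less where a joint would pass 70% of its speed; a pose out of reach is approached as far as the arm can. A call with a gripper value outside its range is refused whole. The fingers move at their own pace and stop on an object; the grip force is fixed at half the most. Time passes only in rows, so rows that repeat a pose let the fingers close, or fill a call up. It gives the time, the measured TCP pose, the force and the opening at its end, in the units of the state.
- get_state(): the state, without advancing time (a new reading comes with each control period).
- get_image(name): name is "scene" or "top" or "wrist"; returns a dict with "pixels" (384x512x3 uint8, blue, green, red), "z_map" (384x512 float32, m along the optical axis (not along the pixel's ray), 0 where there is no reading), "fx", "fy", "cx", "cy" (pixels), "distortion" ([k1, k2, p1, p2, k3] as OpenCV has them; the pictures are not rectified), "R" (3x3) and "t" (3): a world point X has camera coordinates R X + t. Camera axes: x right, y down, z forward; pixel columns grow to the right and rows downward; lengths in m; the calibration is good to about 2 mm. A picture is of the moment at which its call begins.
- close_job(): hands the job in, once; it reports no verdict.
Trained networks look in a picture, given as the dict that the camera call returned (one of the last four; its "shot" number tells which), for a name from the list of things; names that differ only in an ending like _2 or _b are one class to them, and where a whole thing is asked for, a point or a joint stands for the part that bears it (a point fixed in the world has none). Each returns a list of dicts, best first, with "p" (0 to 1); they miss things now and then, are a little off and sometimes report something else, mostly with a low value. They report only what shows in the picture. A call takes as long as a camera call. They do not tell look-alikes from the thing itself.
- look_for(picture, thing): "at" ([column, row] in pixels, amid what is visible of it).
- mark_of(picture, thing): "at" ([column, row] in pixels: a listed point, or the origin of a listed thing).
The state is a dict: "time": time; "joint_positions": joint angles; "qvel": joint speeds; "joint_torque": joint torques, N m; "eef_pos": TCP position; "tool_rot": TCP orientation; "force": force on the tool from outside, world axes, zero at the start; "torque": the same for the moment, N m; "grip_width": finger opening in m.
Only numpy, scipy, OpenCV 4.12 (cv2) and the standard library are available. Lean on these libraries where they do the work, as an engineer would, in place of code of your own. Each camera call takes 0.05 s, during which the arm holds its last target.

## Task

Put the four six-sided beryl crystals away in the four empty square white trays beside the paper, matched by size: the smallest crystal in the smallest tray, the next in the next, and so on up to the largest in the largest. Each must end standing upright on its flat end, in the middle of its tray, and must never be toppled. Leave the cube-shaped stone and the rounded stone where they are.

Things in the scene. Friction and masses are not known exactly. Their poses are not given: they have to be found in the camera images.
- crystal_a: The smallest beryl crystal: a pale grey-green six-sided column standing upright on its flat end, 22 mm across opposite flat sides, 50 mm tall, about 57 g (may differ by 30 %), loose. The top 3 mm are a slightly narrower step (17 mm across flats). Origin at the centre of its underside, z up its long axis; its flat sides face along y (both ways) and along the directions 60 degrees either side of that.
- crystal_b: The second smallest beryl crystal: a pale grey-green six-sided column standing upright on its flat end, 32 mm across opposite flat sides, 56 mm tall, about 134 g (may differ by 30 %), loose. The top 3 mm are a slightly narrower step (27 mm across flats). Origin at the centre of its underside, z up its long axis; its flat sides face along y (both ways) and along the directions 60 degrees either side of that.
- crystal_c: The second largest beryl crystal: a pale grey-green six-sided column standing upright on its flat end, 42 mm across opposite flat sides, 62 mm tall, about 256 g (may differ by 30 %), loose. The top 3 mm are a slightly narrower step (37 mm across flats). Origin at the centre of its underside, z up its long axis; its flat sides face along y (both ways) and along the directions 60 degrees either side of that.
- crystal_d: The largest beryl crystal: a pale grey-green six-sided column standing upright on its flat end, 52 mm across opposite flat sides, 68 mm tall, about 430 g (may differ by 30 %), loose. The top 3 mm are a slightly narrower step (47 mm across flats). Origin at the centre of its underside, z up its long axis; its flat sides face along y (both ways) and along the directions 60 degrees either side of that.
- tray_a: The smallest of four square white open trays, for the smallest crystal: 46 mm square inside, 52 mm outside, walls 3 mm thick, floor 3 mm thick, 12 mm tall in all; it is stuck to the desk and does not move. Origin at the centre of its underside (on the desk); x and y along its sides, z up.
- tray_b: The second smallest of four square white open trays, for the second smallest crystal: 58 mm square inside, 64 mm outside, walls 3 mm thick, floor 3 mm thick, 12 mm tall in all; it is stuck to the desk and does not move. Origin at the centre of its underside (on the desk); x and y along its sides, z up.
- tray_c: The second largest of four square white open trays, for the second largest crystal: 70 mm square inside, 76 mm outside, walls 3 mm thick, floor 3 mm thick, 12 mm tall in all; it is stuck to the desk and does not move. Origin at the centre of its underside (on the desk); x and y along its sides, z up.
- tray_d: The largest of four square white open trays, for the largest crystal: 82 mm square inside, 88 mm outside, walls 3 mm thick, floor 3 mm thick, 12 mm tall in all; it is stuck to the desk and does not move. Origin at the centre of its underside (on the desk); x and y along its sides, z up.
- cube_stone: A pale grey cube-shaped mineral, 34 mm each way, loose, among the crystals; not a beryl, not to be moved. Origin at the centre of its underside, x and y along its sides.
- round_stone: A pale grey rounded, dome-like pebble, 50 mm across and 28 mm tall, loose, among the crystals; not a beryl, not to be moved. Origin at the centre of its underside.
There are look-alikes about, which are no part of the job. What is shaped like the crystal_c but blue is not meant. What is shaped like the tray_c but blue or orange is not meant.

How it is judged:
By the outcome, as a careful person would: the job done as asked, in the order asked, and still so for the second after the job is handed in, with the robot touching nothing.
It also fails if it takes over 109 s, if anything falls off the work surface, if the arm or the gripper's body presses on something with over 40 N, if the wrist force passes 120 N, or if a joint passes its speed limit or range.

## Working session

There is one attempt and no reset: what is moved stays moved. The work goes in short steps, Python scripts to look and compute and a tool call to move; the robot and the scene stay as the last step left them, time stands still between calls to the robot, and variables do not carry over. Pictures are saved under pics/ and viewed, and the job is handed in when it is done.

Besides the shell and the picture viewer there is one more tool, called by a JSON object that holds its "fn" and its "kwargs". arm_command: Moves the arm, as the interface text tells. Its arguments: {"type":"object","properties":{"moves":{"type":"array","items":{"type":"array","items":{"type":"number"}}}},"required":["moves"]}

```bash
mkdir -p pics; cat > h.py <<'E'
import numpy as np,cv2
from cell import *
def world(im,u,v,z=None):
    K=np.array([[im['fx'],0,im['cx']],[0,im['fy'],im['cy']],[0,0,1]]);d=np.array(im['distortion'])
    n=cv2.undistortPoints(np.array([[[u,v]]],float),K,d)[0,0]
    R=np.array(im['R']);t=np.array(im['t']);c=-R.T@t
    ray=R.T@np.array([n[0],n[1],1])
    if z is None:
        zz=im['z_map'][int(round(v)),int(round(u))]; return c+ray*zz
    return c+ray*(z-c[2])/ray[2]
def proj(im,X):
    K=np.array([[im['fx'],0,im['cx']],[0,im['fy'],im['cy']],[0,0,1]]);d=np.array(im['distortion'])
    r,_=cv2.Rodrigues(np.array(im['R'])); return cv2.projectPoints(np.array(X,float).reshape(-1,3),r,np.array(im['t'],float),K,d)[0][:,0]
E
python3 - <<'E'
from h import *
import pickle
s=get_state();print({k:np.round(v,4) for k,v in s.items()})
for n in ['scene','top','wrist']:
    im=get_image(n);cv2.imwrite(f'pics/{n}0.png',im['pixels']);pickle.dump(im,open(n+'0.pkl','wb'))
    print(n,im['fx'],-np.array(im['R']).T@im['t'])
    for k in ['crystal_a','tray_a','cube_stone','round_stone']:
        print(k,[(np.round(o['at']).tolist(),round(o['p'],2)) for o in look_for(im,k)][:8])
E
```

```text
{'time': np.float64(0.0), 'joint_positions': array([-1.3043,  0.0528,  1.4017,  0.    ,  1.6886, -0.0703]), 'qvel': array([ 0.0004,  0.0013, -0.0003, -0.0011,  0.0007, -0.0002]), 'joint_torque': array([-1.00000e-04, -3.81666e+01, -3.60186e+01, -0.00000e+00,
        6.30000e-03, -0.00000e+00]), 'eef_pos': array([ 0.1734, -0.4952,  0.2047]), 'tool_rot': array([ 9.859e-01,  1.676e-01, -1.000e-04, -8.000e-04]), 'force': array([-0.1574, -0.9238,  0.175 ]), 'torque': array([ 0.029 , -0.016 ,  0.0078]), 'grip_width': np.float64(0.0856)}
scene 386.03149684952496 [ 1.04683086 -0.3204397   0.79694483]
crystal_a [([95.0, 269.0], 0.81), ([183.0, 217.0], 0.74), ([137.0, 244.0], 0.68), ([275.0, 230.0], 0.66), ([157.0, 294.0], 0.64), ([97.0, 239.0], 0.58), ([325.0, 154.0], 0.19)]
tray_a [([308.0, 126.0], 0.97), ([360.0, 135.0], 0.91), ([326.0, 152.0], 0.78), ([317.0, 216.0], 0.75), ([282.0, 178.0], 0.66), ([362.0, 186.0], 0.58)]
cube_stone []
round_stone [([228.0, 268.0], 0.8), ([276.0, 231.0], 0.68)]
top 407.2400286622093 [0.31804724 0.06821597 1.14546857]
crystal_a [([375.0, 153.0], 0.96), ([410.0, 206.0], 0.88), ([374.0, 207.0], 0.81), ([398.0, 231.0], 0.81), ([264.0, 151.0], 0.74)]
tray_a [([98.0, 210.0], 0.93), ([134.0, 258.0], 0.86), ([217.0, 149.0], 0.72), ([215.0, 203.0], 0.7), ([159.0, 206.0], 0.57), ([160.0, 154.0], 0.56)]
cube_stone [([272.0, 199.0], 0.69)]
round_stone [([320.0, 152.0], 0.64)]
wrist 305.61713646253105 [ 0.24984345 -0.46807191  0.37394097]
crystal_a []
tray_a []
cube_stone []
round_stone []
```

View pics/scene0.png

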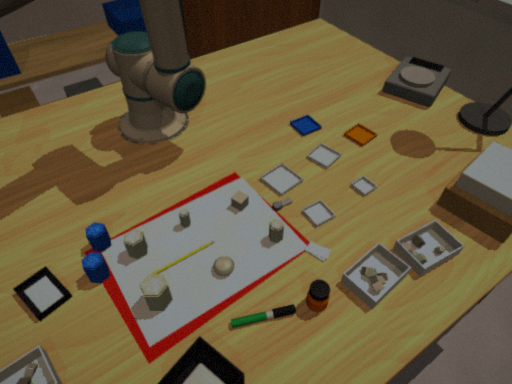

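View pics/top0.png

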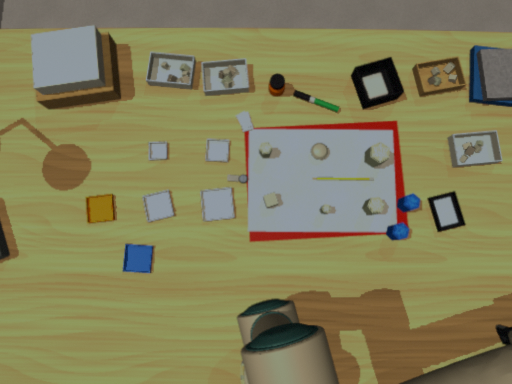

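The crystals in the top view are at about (265,150), (378,154), (375,206) and (326,209). The cube is at (272,200) and the dome at (319,151). The white trays are at (159,151), (218,151), (159,206) and (218,204). The blue crystals at (410,203) and (398,231), and the blue and orange trays at (139,258) and (101,209), are look-alikes. Next I'll enlarge the view and measure.

```bash
python3 - <<'E'
from h import *
import pickle
im=pickle.load(open('top0.pkl','rb'))
p=im['pixels'][120:250,130:430]
cv2.imwrite('pics/crop1.png',cv2.resize(p,None,fx=2.66,fy=2.66,interpolation=cv2.INTER_CUBIC))
# height map
H,W=384,512
K=np.array([[im['fx'],0,im['cx']],[0,im['fy'],im['cy']],[0,0,1]])
uv=np.stack(np.meshgrid(np.arange(W),np.arange(H)),-1).reshape(-1,1,2).astype(float)
n=cv2.undistortPoints(uv,K,np.array(im['distortion']))[:,0]
z=im['z_map'].reshape(-1);R=np.array(im['R']);t=np.array(im['t'])
P=(np.c_[n,np.ones(len(n))]*z[:,None]-t)@R
P=P.reshape(H,W,3)
print('desk z',np.median(P[270:290,150:230,2]),'paper',np.median(P[175:180,270:300,2]))
for nm,(u,v) in dict(b=(265,150),d=(378,154),c=(375,206),a=(326,209),cube=(272,200),dome=(319,151)).items():
    w=P[v-16:v+17,u-16:u+17].reshape(-1,3); h=w[w[:,2]>0.015]
    zt=np.percentile(h[:,2],90); top=h[h[:,2]>zt-0.006]
    mm=(top.min(0)+top.max(0))/2
    print(nm,len(h),'ztop',round(zt,4),'topmean',np.round(top.mean(0),4),'ext',np.round(np.ptp(top,axis=0),4),'mid',np.round(mm,4))
for nm,(u,v) in dict(a=(159,151),b=(218,151),c=(159,206),d=(218,204)).items():
    w=P[v-24:v+25,u-24:u+25]; g=im['pixels'][v-24:v+25,u-24:u+25].astype(int)
    m=((g.max(-1)-g.min(-1)<45)&(g.min(-1)>110)).astype(np.uint8)
    k,l,s,c=cv2.connectedComponentsWithStats(m); i=1+np.argmax(s[1:,4]); m=(l==i)
    q=w[m].copy(); print('tray',nm,m.sum(),'z',np.round(np.percentile(q[:,2],[5,50,95]),4))
    yy,xx=np.nonzero(m)
    X=np.array([world(im,a+u-24,b+v-24,0.012)[:2] for a,b in zip(xx,yy)])
    r=cv2.minAreaRect((X*1000).astype(np.float32)); print(np.round(r[0],1),np.round(r[1],1),r[2])
E
```

```text
desk z 0.00028965101657204607 paper 0.001724122160360627
b 160 ztop 0.0592 topmean [0.5936 0.052  0.1121] ext [0.3064 0.0315 1.0922] mid [0.4713 0.0525 0.5994]
d 443 ztop 0.0707 topmean [ 0.5893 -0.2551  0.0905] ext [0.3061 0.3573 1.0807] mid [ 0.4711 -0.1105  0.6051]
c 289 ztop 0.0644 topmean [ 0.4503 -0.2472  0.0624] ext [0.0435 0.0454 0.0102] mid [ 0.4507 -0.2477  0.0635]
a 76 ztop 0.0515 topmean [ 0.442  -0.1141  0.0498] ext [0.0219 0.024  0.0092] mid [ 0.4432 -0.1144  0.0503]
cube 166 ztop 0.0385 topmean [0.4607 0.0368 0.084 ] ext [0.1679 0.0516 1.1128] mid [0.402  0.0424 0.5891]
dome 224 ztop 0.03 topmean [ 0.6012 -0.0978  0.0595] ext [0.3137 0.1912 1.1214] mid [ 0.4749 -0.0274  0.5848]
tray a 316 z [-0.0006  0.0041  0.0142]
[612.2 359.4] [53.4 51.9] 2.35831618309021
tray b 477 z [-0.0002  0.004   0.0138]
[614.5 187.9] [65.7 65.5] 87.24071502685547
tray c 691 z [-0.0004  0.0037  0.0122]
[452.6 351.7] [77.6 77.3] 14.081090927124023
tray d 952 z [-0.0002  0.0037  0.0125]
[458.5 184.6] [89.4 89.2] 6.5271196365356445
```

View pics/crop1.png

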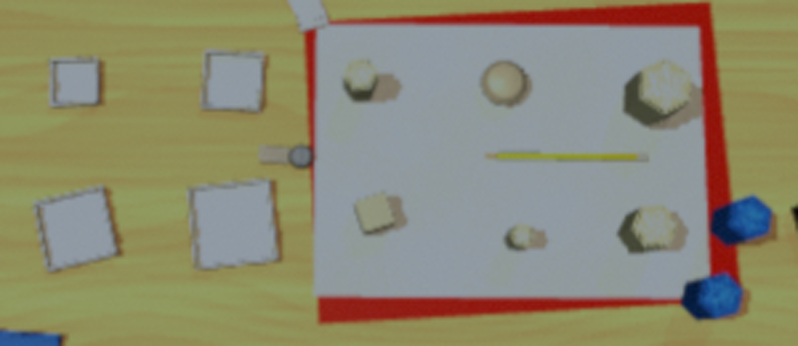

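```bash
python3 - <<'E'
from h import *
import pickle
from scipy.spatial.transform import Rotation as Ro
im=pickle.load(open('wrist0.pkl','rb'))
s=get_state();T=Ro.from_quat(s['tool_rot']).as_matrix();print(np.round(T,3),s['time'])
R=np.array(im['R']);c=-R.T@im['t']
print('cam axes in tool',np.round(T.T@R.T,3),'pos in tool',T.T@(c-s['eef_pos']))
for u,v in [(0,0),(511,0),(511,383),(0,383),(256,192)]: print(world(im,u,v,0.0))
E
```

```text
[[ 0.944  0.33   0.   ]
 [ 0.33  -0.944 -0.   ]
 [-0.     0.    -1.   ]] 0.75
cam axes in tool [[ 0.    -0.949 -0.315]
 [ 1.    -0.     0.001]
 [-0.001 -0.315  0.949]] pos in tool [ 0.08109324 -0.00066443 -0.16839224]
[ 0.246119   -0.18603849  0.        ]
[ 0.42413757 -0.69389561  0.        ]
[-0.03417605 -1.00244891  0.        ]
[-0.30290475 -0.23202155  0.        ]
[ 0.13445858 -0.51096008  0.        ]
```

View pics/wrist0.png

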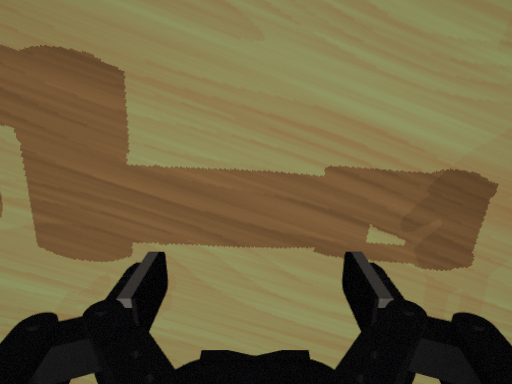

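{"fn": "arm_command", "kwargs": {"moves": [[0, 0, 0.03, 0.03, -0.03, -0.01, 1], [0, 0, 0.08, 0.07, -0.06, -0.02, 1], [0, 0, 0.12, 0.11, -0.095, -0.03, 1], [0, 0, 0.16, 0.15, -0.13, -0.04, 1], [0, 0, 0.2, 0.19, -0.165, -0.05, 1], [0, 0, 0.24, 0.23, -0.2, -0.06, 1], [0, 0, 0.28, 0.27, -0.235, -0.065, 1], [0, 0, 0.31, 0.305, -0.265, -0.07, 1], [0, 0, 0.33, 0.33, -0.288, -0.075, 1], [0, 0, 0.337, 0.344, -0.298, -0.075, 1]]}}

```text
time: 1.75
eef_pos: [0.401, -0.0973, 0.2816]
tool_rot: [1.0, 0.002, 0.001, 0.0]
force: [0.0, -0.9, -0.1]
grip_width: 0.0853
```

```bash
python3 - <<'E'
from h import *
import pickle
get_image('top')
im=get_image('wrist');s=get_state();pickle.dump((im,s),open('w1.pkl','wb'));cv2.imwrite('pics/w1.png',im['pixels'])
print(s['time'],s['eef_pos'],s['tool_rot'])
E
```

```text
1.85 [ 0.40055385 -0.09863191  0.28060053] [ 9.99997882e-01  2.04981594e-03  1.69311935e-04 -7.02509341e-05]
```

View pics/w1.png

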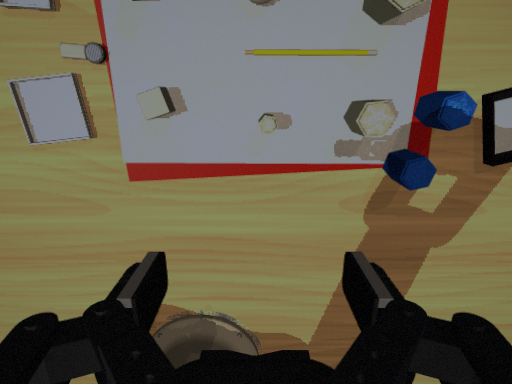

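The wrist view shows crystal a at (267,123), crystal c at (378,118), the cube at (155,102), tray d at (52,108) and the blue crystals at (445,110) and (410,168). I'll shift forward so all four crystals show, which also gives a second viewpoint.

{"fn": "arm_command", "kwargs": {"moves": [[0, 0, 0, 0.01, 0, 0, 1], [0, 0, 0, 0.03, 0, 0, 1], [0, 0, 0, 0.055, 0, 0, 1], [0, 0, 0, 0.08, 0, 0, 1], [0, 0, 0, 0.105, 0, 0, 1], [0, 0, 0, 0.125, 0, 0, 1], [0, 0, 0, 0.14, 0, 0, 1], [0, 0, 0, 0.15, 0, 0, 1], [0, 0, 0, 0.15, 0, 0, 1], [0, 0, 0, 0.15, 0, 0, 1]]}}

```text
time: 2.85
eef_pos: [0.5495, -0.1018, 0.2801]
tool_rot: [1.0, -0.001, -0.0, 0.0]
force: [-0.6, -0.2, 1.3]
grip_width: 0.0853
```

```bash
python3 - <<'E'
from h import *
import pickle
im=get_image('wrist');s=get_state();pickle.dump((im,s),open('w2.pkl','wb'));cv2.imwrite('pics/w2.png',im['pixels'])
print(s['time'],s['eef_pos'],s['tool_rot'])
E
```

```text
2.9 [ 0.54932593 -0.10152205  0.28036553] [ 9.99999698e-01 -7.58770406e-04 -1.54096518e-04  7.38571627e-05]
```

View pics/w2.png

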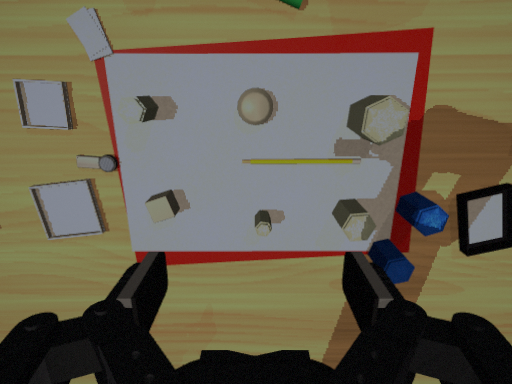

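{"fn": "arm_command", "kwargs": {"moves": [[0, 0, 0, 0.0, -0.02, 0, 1], [0, 0, 0, 0.0, -0.06, 0, 1], [0, 0, 0, -0.01, -0.105, 0, 1], [0, 0, 0, -0.02, -0.15, 0, 1], [0, 0, 0, -0.03, -0.195, 0, 1], [0, 0, 0, -0.04, -0.24, 0, 1], [0, 0, 0, -0.05, -0.285, 0, 1], [0, 0, 0, -0.05, -0.32, 0, 1], [0, 0, 0, -0.05, -0.34, 0, 1], [0, 0, 0, -0.05, -0.35, 0, 1]]}}

```text
time: 3.9
eef_pos: [0.4992, 0.2506, 0.2806]
tool_rot: [1.0, 0.001, 0.0, -0.0]
force: [0.0, 0.4, -0.3]
grip_width: 0.0856
```

```bash
python3 - <<'E'
from h import *
import pickle
get_image('top')
im=get_image('wrist');s=get_state();pickle.dump((im,s),open('w3.pkl','wb'));cv2.imwrite('pics/w3.png',im['pixels'])
print(s['time'],s['eef_pos'],s['tool_rot'])
E
```

```text
4.0 [0.4995913  0.2496406  0.28044468] [ 9.99999937e-01  3.43215951e-04 -4.09459903e-06  9.35245512e-05]
```

View pics/w3.png

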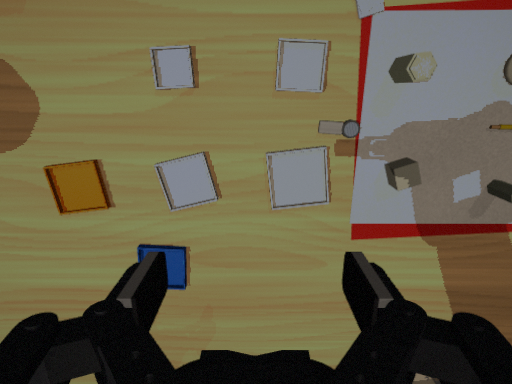

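The trays in w3 are: a (174,67), b (303,66), c (186,182), d (298,177). All are white. The orange tray at (78,187) and the blue at (163,266) are not meant. Now I'll fit the prism models to the silhouettes.

```bash
cat > fit.py <<'E'
from h import *
from scipy.optimize import minimize
def cloud(im):
    H,W=im['z_map'].shape
    K=np.array([[im['fx'],0,im['cx']],[0,im['fy'],im['cy']],[0,0,1]])
    uv=np.stack(np.meshgrid(np.arange(W),np.arange(H)),-1).reshape(-1,1,2).astype(float)
    n=cv2.undistortPoints(uv,K,np.array(im['distortion']))[:,0]
    z=im['z_map'].reshape(-1);R=np.array(im['R']);t=np.array(im['t'])
    P=(np.c_[n,np.ones(len(n))]*z[:,None]-t)@R; P[z==0]=np.nan
    return P.reshape(H,W,3)
DIM=dict(a=(.022,.050),b=(.032,.056),c=(.042,.062),d=(.052,.068))
def prism(x,y,yaw,af,h,z0):
    r=af/np.sqrt(3); a=yaw+np.arange(6)*np.pi/3  # flats face along y => vertices at 0,60..
    q=np.c_[x+r*np.cos(a),y+r*np.sin(a)]; s=(af-.005)/af
    q2=np.c_[x+s*r*np.cos(a),y+s*r*np.sin(a)]
    return np.r_[np.c_[q,np.full(6,z0)],np.c_[q,np.full(6,z0+h-.003)],np.c_[q2,np.full(6,z0+h)]]
SC=8
def render(im,V,o,n):
    p=(proj(im,V)-o+0.5)*SC; hull=cv2.convexHull(p.astype(np.float32))
    m=np.zeros((n[1]*SC,n[0]*SC),np.uint8); cv2.fillConvexPoly(m,np.round(hull*16).astype(np.int32),255,shift=4)
    return cv2.resize(m,n,interpolation=cv2.INTER_AREA)/255.
def omask(im,P,x,y,h,rad,zmin=.010):
    m=(P[...,2]>zmin)&(P[...,2]<h+.02)&(np.hypot(P[...,0]-x,P[...,1]-y)<rad)
    m=m.astype(np.uint8);k,l,s,c=cv2.connectedComponentsWithStats(m)
    if k<2:return None
    return (l==1+np.argmax(s[1:,4])).astype(float)
def fit(views,name,x,y,z0=.0015,zmin=.010):
    af,h=DIM[name]; data=[]
    for im in views:
        c=proj(im,[x,y,h/2])[0]
        if not(20<c[0]<492 and 20<c[1]<364):continue
        m=omask(im,cloud(im),x,y,h,af*.58+.012,zmin)
        if m is None: continue
        o=np.round(c-45).astype(int);o=np.clip(o,0,[511-90,383-90]);data.append((im,m[o[1]:o[1]+90,o[0]:o[0]+90],o))
    def cost(p,ds=data):
        return sum(np.abs(render(im,prism(*p,af,h-(zmin-z0),zmin),o,(90,90))-m).sum()/ (m.sum()**.5) for im,m,o in ds)
    def run(ds):
        best=None
        for y0 in np.radians([0,15,30,45]):
            r=minimize(cost,[x,y,y0],args=(ds,),method='Nelder-Mead',options=dict(initial_simplex=np.array([[x,y,y0],[x+.004,y,y0],[x,y+.004,y0],[x,y,y0+.15]]),xatol=1e-5,fatol=1e-3))
            if best is None or r.fun<best.fun: best=r
        return np.r_[best.x[:2],np.degrees(best.x[2])%60,best.fun]
    return run(data),[run([d]) for d in data]
def heights(views,x,y,h):
    out=[]
    for im in views:
        P=cloud(im);m=(np.hypot(P[...,0]-x,P[...,1]-y)<.010)&(P[...,2]>.02)&(P[...,2]<.1)
        if m.sum()>5: out.append(round(float(np.median(P[m][:,2])),4))
    return out
E
python3 - <<'E'
from fit import *
import pickle
top=pickle.load(open('top0.pkl','rb'));V=[top]+[pickle.load(open(f'w{i}.pkl','rb'))[0] for i in (1,2,3)]
np.set_printoptions(suppress=True,precision=4)
for n,(x,y) in dict(a=(.443,-.114),b=(.594,.052),c=(.4505,-.2475),d=(.59,-.255)).items():
    vs=V[:3] if n!='b' else V
    j,e=fit(vs,n,x,y);print(n,'joint',j);[print('   ',q) for q in e]
    print('   topz',heights(vs,j[0],j[1],DIM[n][1]))
im=V[3];top=V[0]
for nm,im,(u,v) in [(k,i,q) for k,q,q2 in [('a',(174,67),(159,151)),('b',(303,66),(218,151)),('c',(186,182),(159,206)),('d',(298,177),(218,204))] for i,q in ((V[3],q),(top,q2))]:
    w=36 if im is not top else 24
    g=im['pixels'][v-w:v+w,u-w:u+w].astype(int); P=cloud(im)[v-w:v+w,u-w:u+w]
    m=((g.max(-1)-g.min(-1)<45)&(g.min(-1)>100)).astype(np.uint8)
    k,l,s,c=cv2.connectedComponentsWithStats(m); i=1+np.argmax(s[1:,4]); m=(l==i)
    yy,xx=np.nonzero(m); zq=P[m][:,2]
    X=np.array([world(im,a+u-w,b+v-w,0.012)[:2] for a,b in zip(xx,yy)])
    r=cv2.minAreaRect((X*1000).astype(np.float32));print('tray',nm,np.round(r[0],1),np.round(r[1],1),round(r[2],1),'floor z',np.round(np.median(zq),4),'rim',np.round(np.percentile(zq,97),4))
E
```

```text
a joint [ 0.4432 -0.1136 18.5071  3.701 ]
    [ 0.4429 -0.1144 19.8745  0.9076]
    [ 0.4431 -0.1134 20.5971  1.1392]
    [ 0.4438 -0.1136 15.2139  1.1516]
   topz [0.0501, 0.0497, 0.0495]
b joint [ 0.608   0.0516 35.5054  5.3223]
    [ 0.608   0.0508 33.3516  1.0077]
    [ 0.6083  0.0513 35.3501  1.9659]
    [ 0.6078  0.0526 36.0401  1.6704]
   topz [0.0569, 0.0558, 0.0564]
c joint [ 0.4511 -0.246  34.51    4.4903]
    [ 0.4509 -0.248  33.5694  0.9067]
    [ 0.4512 -0.2457 34.3235  1.2947]
    [ 0.4513 -0.2458 33.9792  1.2987]
   topz [0.0627, 0.0622, 0.0621]
d joint [ 0.5958 -0.2603 55.6069  3.5734]
    [ 0.596  -0.2632 57.4893  0.9907]
    [ 0.5958 -0.2598 55.5803  1.1691]
   topz [0.0691, 0.0681]
tray a [609.7 361.4] [52.  51.9] 3.1 floor z nan rim nan
tray a [612.2 359.4] [54.1 51.9] 2.4 floor z nan rim nan
tray b [612.2 190.3] [63.3 63.8] 87.4 floor z nan rim nan
tray b [614.6 187.9] [66.2 66.4] 87.1 floor z nan rim nan
tray c [450.6 353.3] [76.2 75.2] 14.0 floor z nan rim nan
tray c [452.6 351.7] [78.4 78.2] 13.9 floor z nan rim nan
tray d [456.6 186.9] [88.5 87.3] 6.7 floor z nan rim nan
tray d [458.5 184.6] [90.4 90. ] 6.8 floor z nan rim nan
```

All the models fit: top heights are 50, 56, 62 and 68 mm, tray outer sizes 52 to 88 mm, and top versus wrist agrees within 2–3 mm. Starting with crystal a.

{"fn": "arm_command", "kwargs": {"moves": [[0, 0, -0.03, -0.005, 0.03, 0.0, 0.1], [0, 0, -0.08, -0.012, 0.075, 0.01, 0.1], [0, 0, -0.12, -0.02, 0.12, 0.03, 0.1], [0, 0, -0.17, -0.028, 0.165, 0.05, 0.1], [0, 0, -0.22, -0.036, 0.21, 0.075, 0.1], [0, 0, -0.26, -0.044, 0.255, 0.1, 0.1], [0, 0, -0.3, -0.05, 0.3, 0.125, 0.1], [0, 0, -0.323, -0.055, 0.335, 0.145, 0.1], [0, 0, -0.323, -0.057, 0.355, 0.16, 0.1], [0, 0, -0.323, -0.057, 0.363, 0.17, 0.1]]}}

```text
time: 5.0
eef_pos: [0.4413, -0.1163, 0.1095]
tool_rot: [0.987, 0.158, -0.001, 0.0]
force: [1.1, 0.2, 0.3]
grip_width: 0.0471
```

```bash
python3 - <<'E'
from h import *
import pickle
im=get_image('wrist');s=get_state();cv2.imwrite('pics/w4.png',im['pixels'])
from scipy.spatial.transform import Rotation as Ro
print(s['time'],s['eef_pos'],Ro.from_quat(s['tool_rot']).as_matrix().round(3),s['joint_positions'].round(2))
E
```

```text
5.05 [ 0.44111017 -0.11587695  0.10829398] [[ 0.95   0.313 -0.003]
 [ 0.313 -0.95   0.   ]
 [-0.002 -0.001 -1.   ]] [-0.34 -0.09  1.74 -0.    1.5   0.91]
```

View pics/w4.png

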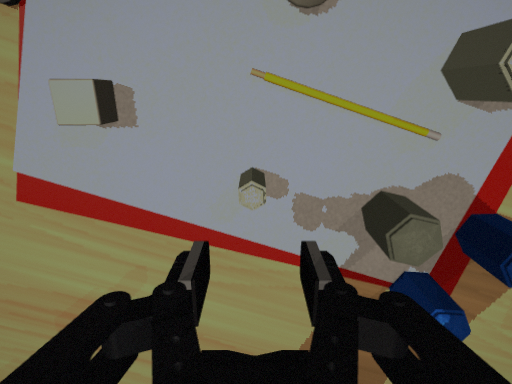

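{"fn": "arm_command", "kwargs": {"moves": [[0, 0, 0, 0, 0, 0.02, 0.1], [0, 0, 0, 0, 0, 0.05, 0.1], [0, 0, 0, 0, 0, 0.075, 0.1], [0, 0, 0, 0, 0, 0.09, 0.1], [0, 0, 0, 0, 0, 0.096, 0.1], [0, 0, 0, 0, 0, 0.096, -0.1], [0, 0, 0, 0, 0, 0.096, -0.4], [0, 0, 0, 0, 0, 0.096, -0.7], [0, 0, 0, 0, 0, 0.096, -1], [0, 0, 0, 0, 0, 0.096, -1]]}}

```text
time: 6.05
eef_pos: [0.4438, -0.1138, 0.0161]
tool_rot: [0.987, 0.161, 0.001, 0.001]
force: [-0.3, 1.1, 7.3]
grip_width: 0.0193
```

```bash
python3 - <<'E'
from h import *
im=get_image('wrist');s=get_state();cv2.imwrite('pics/w5.png',im['pixels'])
print(s['time'],s['eef_pos'],s['force'],s['grip_width'])
E
```

```text
6.1 [ 0.44379717 -0.11377634  0.01611546] [-1.70680005  0.62837324  7.1277906 ] 0.01934229445717994
```

View pics/w5.png

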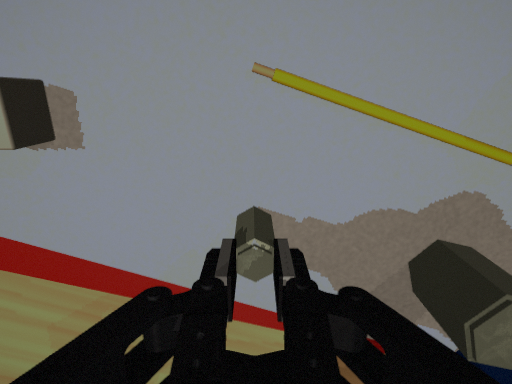

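{"fn": "arm_command", "kwargs": {"moves": [[0, 0, 0, 0, 0, -0.005, -1], [0, 0, 0, 0, 0, -0.02, -1], [0, 0, 0, 0, 0, -0.04, -1], [0, 0, 0, 0.005, -0.006, -0.06, -1], [0, 0, 0, 0.018, -0.023, -0.075, -1], [0, 0, 0, 0.04, -0.051, -0.08, -1], [0, 0, 0, 0.065, -0.083, -0.08, -1], [0, 0, 0, 0.092, -0.118, -0.08, -1], [0, 0, 0, 0.12, -0.154, -0.08, -1], [0, 0, 0, 0.148, -0.19, -0.08, -1]]}}

```text
time: 7.1
eef_pos: [0.5232, 0.1153, 0.0949]
tool_rot: [0.987, 0.161, 0.0, 0.0]
force: [1.0, 0.0, -0.2]
grip_width: 0.0191
```

{"fn": "arm_command", "kwargs": {"moves": [[0, 0, 0, 0.028, -0.036, 0, -1], [0, 0, 0, 0.055, -0.07, 0, -1], [0, 0, 0, 0.08, -0.103, 0, -1], [0, 0, 0, 0.104, -0.133, 0, -1], [0, 0, 0, 0.125, -0.16, 0, -1], [0, 0, 0, 0.142, -0.182, 0, -1], [0, 0, 0, 0.155, -0.198, 0, -1], [0, 0, 0, 0.161, -0.2063, 0, -1], [0, 0, 0, 0.161, -0.2063, 0, -1], [0, 0, 0, 0.161, -0.2063, 0, -1]]}}

```text
time: 8.1
eef_pos: [0.6099, 0.3599, 0.0943]
tool_rot: [0.987, 0.161, -0.0, 0.0]
force: [-0.2, -0.7, -1.4]
grip_width: 0.0194
```

```bash
python3 - <<'E'
from h import *
im=get_image('wrist');s=get_state();cv2.imwrite('pics/w6.png',im['pixels'])
print(s['time'],s['eef_pos'],s['force'],s['grip_width'],s['joint_positions'].round(2))
E
```

```text
8.15 [0.60998467 0.35955193 0.09446373] [ 0.20536699  0.84666195 -0.34989102] 0.019505530473719817 [ 0.48  0.63  0.91 -0.    1.6   1.73]
```

View pics/w6.png

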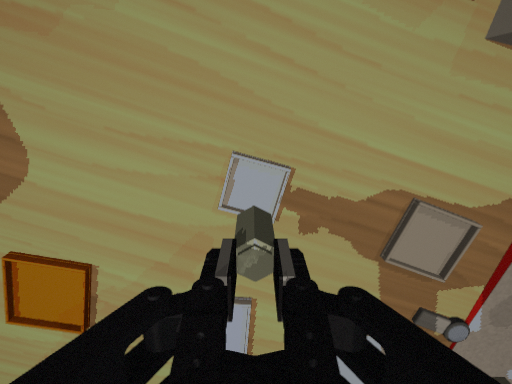

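```bash
python3 - <<'E'
from h import *
im=get_image('wrist');s=get_state()
p=im['pixels'][130:290,180:330];cv2.imwrite('pics/c6.png',cv2.resize(p,None,fx=3.7,fy=3.7,interpolation=cv2.INTER_CUBIC))
print([np.round(world(im,u,v,.012),4) for u,v in [(233,152),(293,167),(219,208)]])
print((world(im,293,167,.012)+world(im,219,208,.012))/2)
print('proj of TCP point up', proj(im,[.611,.3604,.003]),proj(im,np.array([.611,.3604,.128])))
E
```

```text
[array([0.6359, 0.3873, 0.012 ]), array([0.6397, 0.3357, 0.012 ]), array([0.5845, 0.3843, 0.012 ])]
[0.61209672 0.36001688 0.012     ]
proj of TCP point up [[254.34787415 185.89922974]] [[254.59345993 259.24950194]]
```

View pics/c6.png

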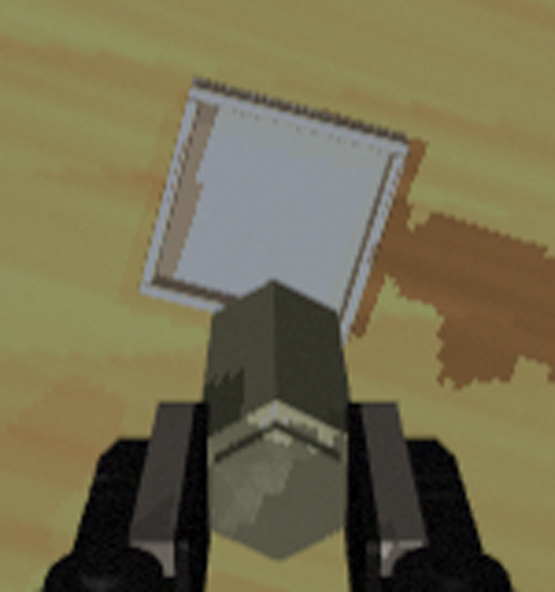

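{"fn": "arm_command", "kwargs": {"moves": [[0, 0, 0, 0.0005, 0, 0.01, -1], [0, 0, 0, 0.0005, 0, 0.03, -1], [0, 0, 0, 0.0005, 0, 0.05, -1], [0, 0, 0, 0.0005, 0, 0.063, -1], [0, 0, 0, 0.0005, 0, 0.07, -1], [0, 0, 0, 0.0005, 0, 0.074, -1], [0, 0, 0, 0.0005, 0, 0.0755, -1], [0, 0, 0, 0.0005, 0, 0.0765, -1], [0, 0, 0, 0.0005, 0, 0.0765, -1], [0, 0, 0, 0.0005, 0, 0.0765, -1]]}}

```text
time: 9.2
eef_pos: [0.6111, 0.3607, 0.0193]
tool_rot: [0.987, 0.161, 0.001, -0.0]
force: [-0.6, -0.4, 2.8]
grip_width: 0.0189
```

```bash
python3 - <<'E'
from h import *
s=get_state()
print(s['time'],s['eef_pos'],s['force'],s['grip_width'])
E
```

```text
9.2 [0.61109673 0.36072074 0.01925196] [-0.58736848 -0.35432148  2.77393044] 0.018944644417592225
```

{"fn": "arm_command", "kwargs": {"moves": [[0, 0, 0, 0, 0, 0, -0.5], [0, 0, 0, 0, 0, 0, -0.3], [0, 0, 0, 0, 0, 0, 0.0], [0, 0, 0, 0, 0, 0, 0.3], [0, 0, 0, 0, 0, 0, 0.3], [0, 0, 0, 0, 0, -0.01, 0.3], [0, 0, 0, 0, 0, -0.03, 0.3], [0, 0, 0, 0, 0, -0.06, 0.3], [0, 0, 0, 0, 0, -0.09, 0.3], [0, 0, 0, 0, 0, -0.11, 0.3]]}}

```text
time: 10.2
eef_pos: [0.6112, 0.3608, 0.132]
tool_rot: [0.987, 0.161, 0.002, -0.001]
force: [0.2, 0.7, 0.5]
grip_width: 0.0558
```

```bash
python3 - <<'E'
from fit import *
import pickle
im=get_image('wrist');s=get_state();cv2.imwrite('pics/w7.png',im['pixels']);pickle.dump((im,s),open('w7.pkl','wb'))
print(s['time'],s['eef_pos'],s['force'],s['grip_width'])
print(fit([im],'a',.611,.360,z0=.003,zmin=.020))
print(heights([im],.611,.36,.05))
E
```

```text
10.25 [0.61226828 0.36135484 0.13573719] [0.11456198 1.27908958 3.13590445] 0.0552691902430892
(array([ 0.61023945,  0.36123071, 19.44370009,  1.1641268 ]), [array([ 0.61023945,  0.36123071, 19.44370009,  1.1641268 ])])
[0.0527]
```

View pics/w7.png

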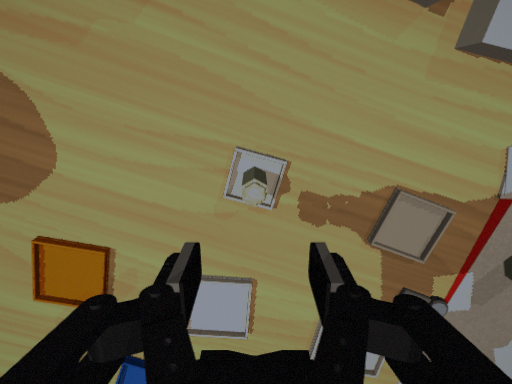

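Crystal a stands upright in tray a, with its top at 52.7 mm. I'll check the centring and prepare the move to b.

```bash
python3 - <<'E'
from fit import *
import pickle
im,s=pickle.load(open('w7.pkl','rb'))
c=[world(im,u,v,.012)[:2] for u,v in [(236,147),(288,160),(273,209),(225,197)]]
print(np.round(c,4),np.mean(c,0), [np.linalg.norm(c[i]-c[i-1]) for i in range(4)])
# b: commanded pose now
yaw=.323;cx,cy=.6115,.3608
def tool(dx,dy):return np.cos(yaw)*dx+np.sin(yaw)*dy, np.sin(yaw)*dx-np.cos(yaw)*dy
print(tool(.608-cx,.0516-cy))
E
```

```text
[[0.6354 0.3878]
 [0.6393 0.3367]
 [0.5872 0.3335]
 [0.5841 0.3832]] [0.61150356 0.36029791] [np.float64(0.05146605172562142), np.float64(0.05124295017276388), np.float64(0.052148121034136845), np.float64(0.049855414415102654)]
(np.float64(-0.10146305837687708), np.float64(0.2920995340373046))
```

{"fn": "arm_command", "kwargs": {"moves": [[0, 0, -0.03, -0.006, 0.018, 0, 0.3], [0, 0, -0.07, -0.017, 0.05, 0, 0.3], [0, 0, -0.11, -0.031, 0.09, 0, 0.3], [0, 0, -0.15, -0.046, 0.132, 0, 0.3], [0, 0, -0.19, -0.06, 0.173, 0, 0.3], [0, 0, -0.23, -0.074, 0.213, 0, 0.3], [0, 0, -0.26, -0.087, 0.25, 0, 0.3], [0, 0, -0.29, -0.096, 0.277, 0, 0.3], [0, 0, -0.297, -0.1013, 0.291, 0, 0.3], [0, 0, -0.297, -0.1013, 0.291, 0, 0.3]]}}

```text
time: 11.25
eef_pos: [0.6067, 0.0503, 0.1279]
tool_rot: [0.953, 0.304, -0.0, 0.0]
force: [0.5, 0.1, -0.3]
grip_width: 0.0554
```

```bash
python3 - <<'E'
from fit import *
import pickle
im=get_image('wrist');s=get_state();cv2.imwrite('pics/w8.png',im['pixels']);pickle.dump((im,s),open('w8.pkl','wb'))
print(s['time'],s['eef_pos'],s['force'],s['grip_width'])
print(fit([im],'b',.608,.0515,z0=.0005,zmin=.010)[0])
print(heights([im],.608,.0515,.05))
E
```

```text
11.3 [0.6066883  0.05180544 0.12792816] [-0.11415043  0.3564404  -0.82768929] 0.05579989458960167
[ 0.6085404   0.05254412 36.54918701  1.25549685]
[0.056]
```

View pics/w8.png

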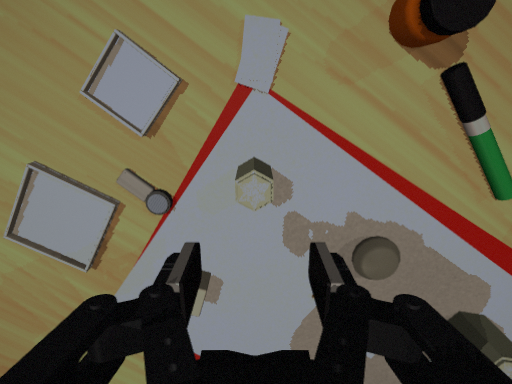

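{"fn": "arm_command", "kwargs": {"moves": [[0, 0, 0, 0.001, 0, 0.02, 0.3], [0, 0, 0, 0.001, 0, 0.055, 0.3], [0, 0, 0, 0.001, 0, 0.085, 0.3], [0, 0, 0, 0.001, 0, 0.104, 0.3], [0, 0, 0, 0.001, 0, 0.1105, 0.3], [0, 0, 0, 0.001, 0, 0.1105, 0], [0, 0, 0, 0.001, 0, 0.1105, -0.3], [0, 0, 0, 0.001, 0, 0.1105, -0.6], [0, 0, 0, 0.001, 0, 0.1105, -1], [0, 0, 0, 0.001, 0, 0.1105, -1]]}}

```text
time: 12.3
eef_pos: [0.6085, 0.0531, 0.019]
tool_rot: [0.952, 0.305, 0.001, 0.0]
force: [0.2, 0.3, 5.2]
grip_width: 0.0297
```

```bash
python3 - <<'E'
from fit import *
im=get_image('wrist');s=get_state();cv2.imwrite('pics/w9.png',im['pixels'])
print(s['time'],s['eef_pos'],s['force'],s['grip_width'])
yaw=.62
def tool(dx,dy):return np.cos(yaw)*dx+np.sin(yaw)*dy, np.sin(yaw)*dx-np.cos(yaw)*dy
print(tool(.6134-.608,.189-.0518))
E
```

```text
12.35 [0.60850246 0.05306573 0.01899862] [0.25078804 2.06619394 5.35403136] 0.029670328411683117
(np.float64(0.08411296769169589), np.float64(-0.10852653438719821))
```

View pics/w9.png

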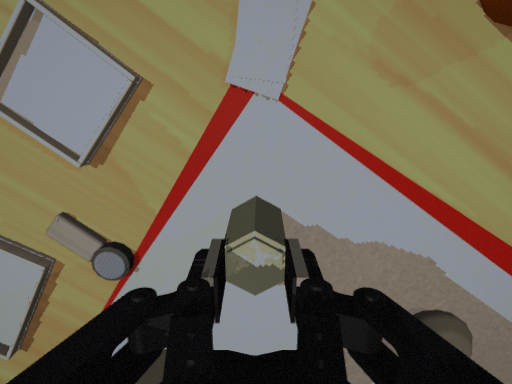

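{"fn": "arm_command", "kwargs": {"moves": [[0, 0, 0, 0, 0, -0.005, -1], [0, 0, 0, 0, 0, -0.02, -1], [0, 0, 0, 0, 0, -0.042, -1], [0, 0, 0, 0.005, -0.0065, -0.058, -1], [0, 0, 0, 0.02, -0.026, -0.065, -1], [0, 0, 0, 0.042, -0.054, -0.065, -1], [0, 0, 0, 0.062, -0.08, -0.065, -1], [0, 0, 0, 0.077, -0.1, -0.065, -1], [0, 0, 0, 0.0838, -0.1085, -0.065, -1], [0, 0, 0, 0.0838, -0.1085, -0.065, -1]]}}

```text
time: 13.35
eef_pos: [0.6126, 0.1908, 0.0828]
tool_rot: [0.952, 0.306, -0.0, 0.0]
force: [0.3, -0.8, -0.6]
grip_width: 0.0298
```

```bash
python3 - <<'E'
from fit import *
im=get_image('wrist');s=get_state();cv2.imwrite('pics/w10.png',cv2.resize(im['pixels'][130:330,130:380],None,fx=3,fy=3,interpolation=cv2.INTER_CUBIC))
import pickle;pickle.dump((im,s),open('w10.pkl','wb'))
print(s['time'],s['eef_pos'],s['force'],s['grip_width'])
E
```

```text
13.4 [0.61276738 0.18951496 0.08268612] [ 0.73335906 -0.621985   -0.93544633] 0.0299582483291781
```

View pics/w10.png

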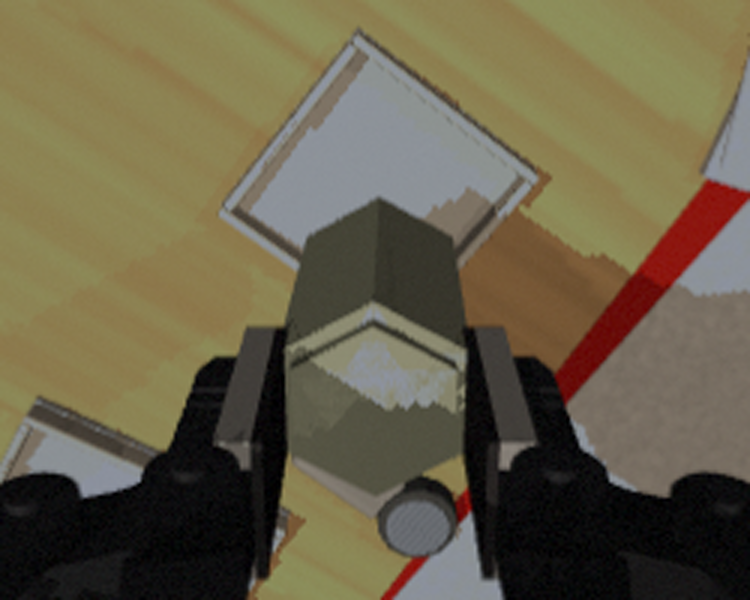

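```bash
python3 - <<'E'
from fit import *
import pickle
im,s=pickle.load(open('w10.pkl','rb'))
a,b,c=[world(im,130+u/3,130+v/3,.012)[:2] for u,v in [(540,178),(222,210),(358,32)]]
print((a+b)/2,np.linalg.norm(a-b),np.linalg.norm(a-c),np.linalg.norm(b-c))
E
```

```text
[0.61358026 0.18964367] 0.08805671897597696 0.0636752364037567 0.062093108919660946
```

{"fn": "arm_command", "kwargs": {"moves": [[0, 0, 0, 0.0005, -0.0005, 0.01, -1], [0, 0, 0, 0.0005, -0.0005, 0.026, -1], [0, 0, 0, 0.0005, -0.0005, 0.042, -1], [0, 0, 0, 0.0005, -0.0005, 0.053, -1], [0, 0, 0, 0.0005, -0.0005, 0.058, -1], [0, 0, 0, 0.0005, -0.0005, 0.06, -1], [0, 0, 0, 0.0005, -0.0005, 0.0612, -1], [0, 0, 0, 0.0005, -0.0005, 0.0617, -1], [0, 0, 0, 0.0005, -0.0005, 0.0617, -1], [0, 0, 0, 0.0005, -0.0005, 0.0617, -1]]}}

```text
time: 14.4
eef_pos: [0.6133, 0.1907, 0.0221]
tool_rot: [0.952, 0.305, 0.001, 0.0]
force: [-3.7, -1.2, 5.8]
grip_width: 0.0302
```

{"fn": "arm_command", "kwargs": {"moves": [[0, 0, 0, 0, 0, 0, -0.3], [0, 0, 0, 0, 0, 0, 0.0], [0, 0, 0, 0, 0, 0, 0.2], [0, 0, 0, 0, 0, 0, 0.4], [0, 0, 0, 0, 0, 0, 0.5], [0, 0, 0, 0, 0, -0.01, 0.6], [0, 0, 0, 0, 0, -0.03, 0.7], [0, 0, 0, 0, 0, -0.06, 0.7], [0, 0, 0, 0, 0, -0.09, 0.7], [0, 0, 0, 0, 0, -0.12, 0.7]]}}

```text
time: 15.4
eef_pos: [0.6129, 0.1906, 0.1429]
tool_rot: [0.952, 0.305, 0.0, 0.0]
force: [-0.0, -0.1, -0.0]
grip_width: 0.0726
```

```bash
python3 - <<'E'
from fit import *
import pickle
im=get_image('wrist');s=get_state();cv2.imwrite('pics/w11.png',im['pixels']);pickle.dump((im,s),open('w11.pkl','wb'))
print(s['time'],s['eef_pos'],s['force'],s['grip_width'])
print(fit([im],'b',.6135,.1893,z0=.003,zmin=.020)[0])
print(heights([im],.6135,.1893,.05))
yaw=.62
def tool(dx,dy):return np.cos(yaw)*dx+np.sin(yaw)*dy, np.sin(yaw)*dx-np.cos(yaw)*dy
print(tool(.4511-.6135,-.2464-.1897))
E
```

```text
15.45 [0.61505165 0.19112601 0.14956472] [ 0.6670817  -0.01625669  5.24981125] 0.07260347420847399
[ 0.6134695   0.18973704 36.65589535  0.99339531]
[0.0589]
(np.float64(-0.38556329487231433), np.float64(0.2605722848792727))
```

View pics/w11.png

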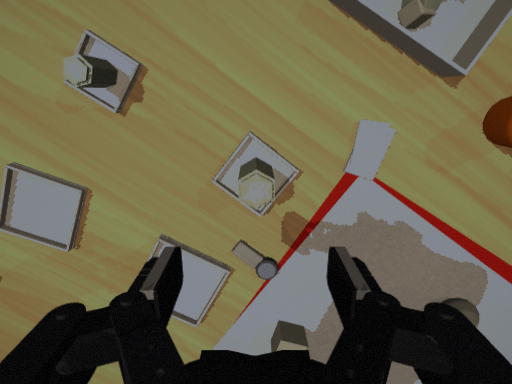

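Crystal b is upright and centred: (0.6135,0.1897) against the tray at (0.6136,0.1896). Now c; first I'll measure its blue neighbours for finger clearance.

```bash
python3 - <<'E'
from fit import *
import pickle
V=[pickle.load(open('top0.pkl','rb'))]+[pickle.load(open(f'w{i}.pkl','rb'))[0] for i in (1,2)]
B=[]
for u,v in [(410,203),(398,231)]:
    p=world(V[0],u,v,.05);j,e=fit(V,'c',p[0],p[1]);print(p,j,[q for q in e]);B.append(j[:2])
c=np.array([.4511,-.2465])
for yaw in (34.5,94.5,-25.5):
    a=np.radians(yaw+90);d=np.array([np.cos(a),np.sin(a)]);n=np.array([-d[1],d[0]])
    for b in B:
        r=b-c;print(yaw,'along jaw',round(r@d*1000),'across',round(r@n*1000))
E
```

```text
[ 0.45809428 -0.34560042  0.05      ] [ 0.46045873 -0.34425358 48.78217978  4.74612047] [array([ 0.46029555, -0.34608798, 50.01539113,  1.28819584]), array([ 0.46041664, -0.34413621, 48.64106623,  1.272527  ]), array([ 0.46084438, -0.34397096, 48.28005959,  1.36942865])]
[ 0.3817689  -0.30926926  0.05      ] [ 0.38167197 -0.31027747 43.91101072  7.83716396] [array([ 0.38342108, -0.31317607, 43.83485031,  0.95397483]), array([ 0.3816366 , -0.30996303, 44.65670351,  1.1839982 ]), array([ 0.38133405, -0.31063055, 43.07799764,  3.78577851])]
34.5 along jaw -86 across 48
34.5 along jaw -13 across 93
94.5 along jaw -2 across 98
94.5 along jaw 74 across 58
-25.5 along jaw -84 across -51
-25.5 along jaw -87 across 35
```

{"fn": "arm_command", "kwargs": {"moves": [[0, 0, 0, -0.02, 0.0135, 0, 0.7], [0, 0, 0, -0.055, 0.037, 0, 0.7], [0, 0, 0, -0.095, 0.064, 0, 0.7], [0, 0, 0, -0.135, 0.091, 0, 0.7], [0, 0, 0.005, -0.175, 0.118, 0, 0.7], [0, 0, 0.01, -0.215, 0.145, 0, 0.7], [0, 0, 0.015, -0.255, 0.172, 0, 0.7], [0, 0, 0.017, -0.295, 0.199, 0, 0.7], [0, 0, 0.017, -0.33, 0.223, 0, 0.7], [0, 0, 0.017, -0.36, 0.243, 0, 0.7]]}}

```text
time: 16.45
eef_pos: [0.4601, -0.2184, 0.1417]
tool_rot: [0.955, 0.296, 0.0, 0.001]
force: [-0.0, -0.3, -0.3]
grip_width: 0.0723
```

{"fn": "arm_command", "kwargs": {"moves": [[0, 0, 0, -0.015, 0.01, 0, 0.7], [0, 0, 0, -0.0215, 0.0145, 0, 0.7], [0, 0, 0, -0.025, 0.017, 0, 0.7], [0, 0, 0, -0.025, 0.017, 0.002, 0.7], [0, 0, 0, -0.025, 0.017, 0.006, 0.7], [0, 0, 0, -0.025, 0.017, 0.01, 0.7], [0, 0, 0, -0.025, 0.017, 0.01, 0.7], [0, 0, 0, -0.025, 0.017, 0.01, 0.7], [0, 0, 0, -0.025, 0.017, 0.01, 0.7], [0, 0, 0, -0.025, 0.017, 0.01, 0.7]]}}

```text
time: 17.45
eef_pos: [0.4501, -0.2445, 0.131]
tool_rot: [0.955, 0.297, 0.0, 0.0]
force: [0.1, 0.1, 1.1]
grip_width: 0.0727
```

```bash
python3 - <<'E'
from fit import *
im=get_image('wrist');s=get_state();cv2.imwrite('pics/w12.png',im['pixels'])
print(s['time'],s['eef_pos'],s['tool_rot'],s['force'],s['grip_width'])
print(fit([im],'c',.4511,-.2465,z0=.0005,zmin=.010)[0])
print(heights([im],.4511,-.2465,.05))
E
```

```text
17.5 [ 0.45011448 -0.24453389  0.13097364] [9.54920395e-01 2.96861931e-01 1.00209488e-04 1.51478183e-04] [-0.41962083 -0.74473925  1.00865919] 0.0724791168229108
[ 0.4511576  -0.24562533 33.97538298  1.13818091]
[0.0619]
```

View pics/w12.png

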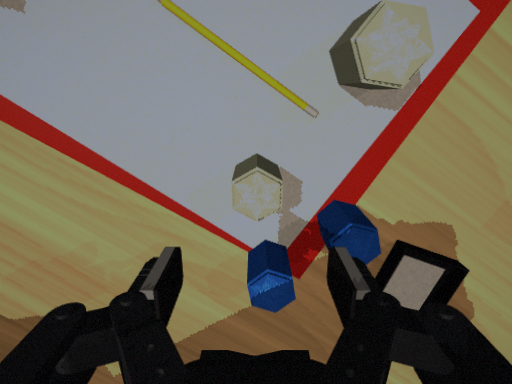

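{"fn": "arm_command", "kwargs": {"moves": [[0, 0, 0, 0.0003, -0.0004, 0.015, 0.7], [0, 0, 0, 0.0003, -0.0004, 0.04, 0.7], [0, 0, 0, 0.0003, -0.0004, 0.065, 0.7], [0, 0, 0, 0.0003, -0.0004, 0.09, 0.7], [0, 0, 0, 0.0003, -0.0004, 0.104, 0.7], [0, 0, 0, 0.0003, -0.0004, 0.109, 0.4], [0, 0, 0, 0.0003, -0.0004, 0.109, 0.1], [0, 0, 0, 0.0003, -0.0004, 0.109, -0.2], [0, 0, 0, 0.0003, -0.0004, 0.109, -0.6], [0, 0, 0, 0.0003, -0.0004, 0.109, -1]]}}

```text
time: 18.5
eef_pos: [0.4509, -0.2445, 0.0231]
tool_rot: [0.955, 0.297, 0.001, 0.001]
force: [1.0, -0.4, 3.1]
grip_width: 0.0404
```

```bash
python3 - <<'E'
from fit import *
im=get_image('wrist');s=get_state();cv2.imwrite('pics/w13.png',im['pixels'])
print(s['time'],s['eef_pos'],s['force'],s['grip_width'])
yaw=.603
def tool(dx,dy):return np.cos(yaw)*dx+np.sin(yaw)*dy, np.sin(yaw)*dx-np.cos(yaw)*dy
print(tool(.4516-.4511,.3525+.2462))
E
```

```text
18.55 [ 0.450903   -0.24456518  0.02314377] [ 0.43441698 -0.72578881  4.53342223] 0.04012614952267064
(np.float64(0.33994412965360266), np.float64(-0.4928284982770929))
```

View pics/w13.png

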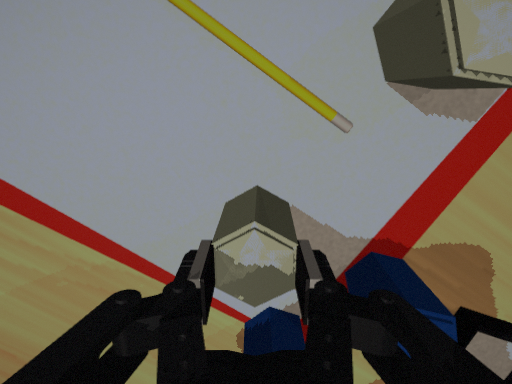

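{"fn": "arm_command", "kwargs": {"moves": [[0, 0, 0, 0, 0, -0.004, -1], [0, 0, 0, 0, 0, -0.016, -1], [0, 0, 0, 0, 0, -0.036, -1], [0, 0, 0, 0, 0, -0.058, -1], [0, 0, 0, 0.005, -0.0072, -0.075, -1], [0, 0, 0, 0.017, -0.0246, -0.085, -1], [0, 0, 0, 0.035, -0.0507, -0.085, -1], [0, 0, 0, 0.058, -0.0841, -0.085, -1], [0, 0, 0, 0.082, -0.1189, -0.085, -1], [0, 0, 0, 0.106, -0.1537, -0.085, -1]]}}

```text
time: 19.55
eef_pos: [0.4497, -0.0558, 0.1073]
tool_rot: [0.955, 0.297, 0.0, -0.0]
force: [0.1, -0.6, -3.5]
grip_width: 0.0403
```

{"fn": "arm_command", "kwargs": {"moves": [[0, 0, 0, 0.024, -0.0348, 0, -1], [0, 0, 0, 0.048, -0.0696, 0, -1], [0, 0, 0, 0.072, -0.1044, 0, -1], [0, 0, 0, 0.096, -0.1392, 0, -1], [0, 0, 0, 0.12, -0.174, 0, -1], [0, 0, 0, 0.144, -0.2088, 0, -1], [0, 0, 0, 0.168, -0.2436, 0, -1], [0, 0, 0, 0.19, -0.2755, 0, -1], [0, 0, 0, 0.208, -0.3016, 0, -1], [0, 0, 0, 0.222, -0.3219, 0, -1]]}}

```text
time: 20.55
eef_pos: [0.4499, 0.3356, 0.107]
tool_rot: [0.955, 0.298, -0.0, 0.0]
force: [-0.2, 0.7, -2.1]
grip_width: 0.0402
```

{"fn": "arm_command", "kwargs": {"moves": [[0, 0, 0, 0.008, -0.0116, 0, -1], [0, 0, 0, 0.0115, -0.0166, 0, -1], [0, 0, 0, 0.0115, -0.0166, 0, -1], [0, 0, 0, 0.0115, -0.0166, 0, -1], [0, 0, 0, 0.0115, -0.0166, 0, -1], [0, 0, 0, 0.0115, -0.0166, 0, -1], [0, 0, 0, 0.0115, -0.0166, 0, -1], [0, 0, 0, 0.0115, -0.0166, 0, -1], [0, 0, 0, 0.0115, -0.0166, 0, -1], [0, 0, 0, 0.0115, -0.0166, 0, -1]]}}

```text
time: 21.55
eef_pos: [0.4507, 0.3539, 0.1068]
tool_rot: [0.955, 0.297, 0.0, 0.0]
force: [-0.2, -0.7, -2.3]
grip_width: 0.0403
```

```bash
python3 - <<'E'
from fit import *
im=get_image('wrist');s=get_state();cv2.imwrite('pics/w14.png',cv2.resize(im['pixels'][120:320,130:380],None,fx=3,fy=3,interpolation=cv2.INTER_CUBIC))
import pickle;pickle.dump((im,s),open('w14.pkl','wb'))
print(s['time'],s['eef_pos'],s['force'],s['grip_width'])
E
```

```text
21.6 [0.4506571  0.35391297 0.106726  ] [ 0.26673207 -0.96348128 -1.70241252] 0.03994104848803843
```

View pics/w14.png

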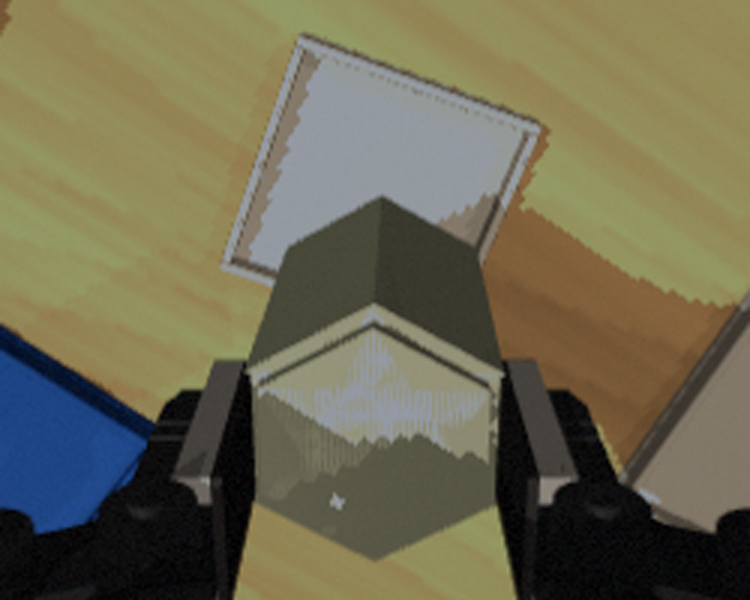

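```bash
python3 - <<'E'
from fit import *
import pickle
im,s=pickle.load(open('w14.pkl','rb'))
a,b,c=[world(im,130+u/3,120+v/3,.012)[:2] for u,v in [(543,127),(221,266),(300,34)]]
print((a+b)/2,np.linalg.norm(a-b),np.linalg.norm(a-c),np.linalg.norm(b-c))
E
```

```text
[0.45136918 0.35317671] 0.10591308003260264 0.07539575536685261 0.07515585068992693
```

{"fn": "arm_command", "kwargs": {"moves": [[0, 0, 0, 0.0003, 0.0008, 0.01, -1], [0, 0, 0, 0.0003, 0.0008, 0.03, -1], [0, 0, 0, 0.0003, 0.0008, 0.05, -1], [0, 0, 0, 0.0003, 0.0008, 0.066, -1], [0, 0, 0, 0.0003, 0.0008, 0.075, -1], [0, 0, 0, 0.0003, 0.0008, 0.079, -1], [0, 0, 0, 0.0003, 0.0008, 0.081, -1], [0, 0, 0, 0.0003, 0.0008, 0.0817, -1], [0, 0, 0, 0.0003, 0.0008, 0.0817, -1], [0, 0, 0, 0.0003, 0.0008, 0.0817, -1]]}}

```text
time: 22.6
eef_pos: [0.4518, 0.3537, 0.0261]
tool_rot: [0.955, 0.297, 0.001, -0.0]
force: [-1.5, -1.9, 3.9]
grip_width: 0.0402
```

{"fn": "arm_command", "kwargs": {"moves": [[0, 0, 0, 0, 0, 0, 0], [0, 0, 0, 0, 0, 0, 0.2], [0, 0, 0, 0, 0, 0, 0.4], [0, 0, 0, 0, 0, 0, 0.6], [0, 0, 0, 0, 0, 0, 0.7], [0, 0, 0, 0, 0, -0.01, 0.8], [0, 0, 0, 0, 0, -0.03, 1], [0, 0, 0, 0, 0, -0.06, 1], [0, 0, 0, 0, 0, -0.09, 1], [0, 0, 0, 0, 0, -0.12, 1]]}}

```text
time: 23.6
eef_pos: [0.4514, 0.3534, 0.1472]
tool_rot: [0.955, 0.297, 0.0, -0.0]
force: [0.5, -0.6, 0.2]
grip_width: 0.0854
```

```bash
python3 - <<'E'
from fit import *
import pickle
im=get_image('wrist');s=get_state();cv2.imwrite('pics/w15.png',im['pixels']);pickle.dump((im,s),open('w15.pkl','wb'))
print(s['time'],s['eef_pos'],s['force'],s['grip_width'])
print(fit([im],'c',.4515,.353,z0=.003,zmin=.020)[0])
print(heights([im],.4515,.353,.05))
yaw=.603
def tool(dx,dy):return np.cos(yaw)*dx+np.sin(yaw)*dy, np.sin(yaw)*dx-np.cos(yaw)*dy
print(tool(.5958-.4514,-.2605-.3527))
E
```

```text
23.65 [0.4532376  0.35475774 0.15343154] [0.32621216 0.29967838 5.05782237] 0.08536107197227173
[ 0.45222591  0.35261513 35.87878917  1.1039472 ]
[0.065]
(np.float64(-0.22882216799461394), np.float64(0.5869463480031584))
```

View pics/w15.png

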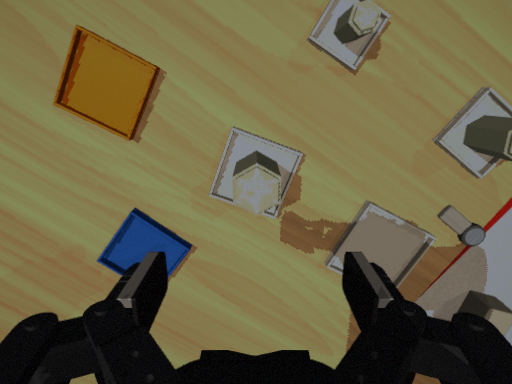

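{"fn": "arm_command", "kwargs": {"moves": [[0, 0, 0, -0.005, 0.013, 0, 1], [0, 0, -0.02, -0.018, 0.046, 0, 1], [0, 0, -0.05, -0.034, 0.087, 0, 1], [0, 0, -0.09, -0.05, 0.128, 0, 1], [0, 0, -0.13, -0.066, 0.169, 0, 1], [0, 0, -0.17, -0.082, 0.21, 0, 1], [0, 0, -0.21, -0.098, 0.251, 0, 1], [0, 0, -0.25, -0.114, 0.292, 0, 1], [0, 0, -0.28, -0.13, 0.333, 0, 1], [0, 0, -0.31, -0.146, 0.374, 0, 1]]}}

```text
time: 24.65
eef_pos: [0.5424, -0.0399, 0.1443]
tool_rot: [0.897, 0.441, -0.001, -0.0]
force: [1.2, 0.6, -0.5]
grip_width: 0.0856
```

```bash
python3 -c "
import numpy as np
# remaining in rotated frame: d=(-.2293+.146,.5877-.374), tool turned rz=-.31
d=np.array([-.0833,.2137]);t=-.31
R=np.array([[np.cos(t),-np.sin(t)],[np.sin(t),np.cos(t)]]);print(R.T@d)"
```

```text
[-0.14452042  0.1781023 ]
```

{"fn": "arm_command", "kwargs": {"moves": [[0, 0, -0.03, -0.027, 0.0333, 0, 1], [0, 0, -0.05, -0.054, 0.0665, 0, 1], [0, 0, -0.058, -0.08, 0.0986, 0, 1], [0, 0, -0.058, -0.105, 0.1294, 0, 1], [0, 0, -0.058, -0.125, 0.154, 0, 1], [0, 0, -0.058, -0.138, 0.17, 0, 1], [0, 0, -0.058, -0.1445, 0.178, 0, 1], [0, 0, -0.058, -0.1445, 0.178, 0, 1], [0, 0, -0.058, -0.1445, 0.178, 0, 1], [0, 0, -0.058, -0.1445, 0.178, 0, 1]]}}

```text
time: 25.65
eef_pos: [0.5956, -0.2594, 0.1452]
tool_rot: [0.884, 0.467, 0.0, -0.0]
force: [1.0, 0.4, -0.4]
grip_width: 0.0855
```

```bash
python3 - <<'E'
from fit import *
im=get_image('wrist');s=get_state();cv2.imwrite('pics/w16.png',im['pixels'])
print(s['time'],s['eef_pos'],s['tool_rot'],s['force'],s['grip_width'])
print(fit([im],'d',.5958,-.260,z0=.0005,zmin=.010)[0])
print(heights([im],.5958,-.26,.05))
E
```

```text
25.7 [ 0.59565818 -0.25946415  0.1453437 ] [8.84169516e-01 4.67166206e-01 5.14082514e-05 2.50442127e-05] [0.34238476 0.18926083 0.37629629] 0.08543734729817816
[ 0.59551704 -0.25952579 55.71278598  1.13575186]
[0.068]
```

View pics/w16.png

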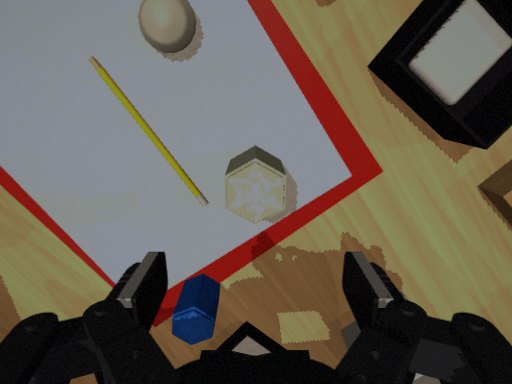

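{"fn": "arm_command", "kwargs": {"moves": [[0, 0, 0, 0, 0, 0.015, 1], [0, 0, 0, 0, 0, 0.045, 1], [0, 0, 0, 0, 0, 0.075, 1], [0, 0, 0, 0, 0, 0.1, 1], [0, 0, 0, 0, 0, 0.113, 1], [0, 0, 0, 0, 0, 0.1183, 0.8], [0, 0, 0, 0, 0, 0.1183, 0.5], [0, 0, 0, 0, 0, 0.1183, 0.2], [0, 0, 0, 0, 0, 0.1183, -0.3], [0, 0, 0, 0, 0, 0.1183, -1]]}}

```text
time: 26.7
eef_pos: [0.5964, -0.2609, 0.0288]
tool_rot: [0.884, 0.467, 0.001, 0.001]
force: [-3.3, 0.9, 6.5]
grip_width: 0.05
```

```bash
python3 - <<'E'
from fit import *
im=get_image('wrist');s=get_state();cv2.imwrite('pics/w17.png',im['pixels'])
print(s['time'],s['eef_pos'],s['force'],s['grip_width'])
yaw=.971
def tool(dx,dy):return np.cos(yaw)*dx+np.sin(yaw)*dy, np.sin(yaw)*dx-np.cos(yaw)*dy
print(tool(.4573-.5957,.186+.26))
E
```

```text
26.75 [ 0.59644242 -0.26094887  0.02888664] [-1.92316982  2.18879661  5.5876058 ] 0.05001166664146073
(np.float64(0.2900277159181568), np.float64(-0.3659979289549286))
```

View pics/w17.png

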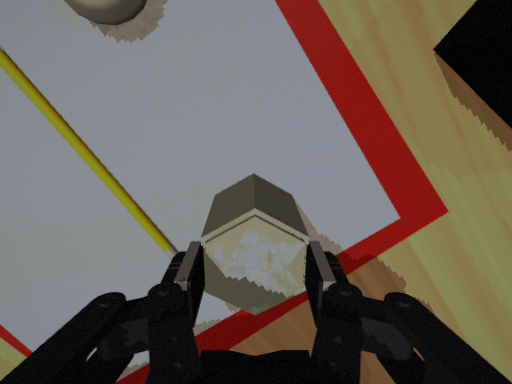

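{"fn": "arm_command", "kwargs": {"moves": [[0, 0, 0, 0, 0, -0.004, -1], [0, 0, 0, 0, 0, -0.016, -1], [0, 0, 0, 0, 0, -0.036, -1], [0, 0, 0, 0, 0, -0.058, -1], [0, 0, 0, 0.005, -0.0063, -0.075, -1], [0, 0, 0, 0.016, -0.0202, -0.085, -1], [0, 0, 0, 0.034, -0.043, -0.085, -1], [0, 0, 0, 0.056, -0.0707, -0.085, -1], [0, 0, 0, 0.08, -0.101, -0.085, -1], [0, 0, 0, 0.104, -0.1312, -0.085, -1]]}}

```text
time: 27.75
eef_pos: [0.545, -0.099, 0.1119]
tool_rot: [0.885, 0.466, -0.0, -0.0]
force: [1.2, 0.6, -3.7]
grip_width: 0.05
```

{"fn": "arm_command", "kwargs": {"moves": [[0, 0, 0, 0.026, -0.0328, 0, -1], [0, 0, 0, 0.052, -0.0656, 0, -1], [0, 0, 0, 0.078, -0.0984, 0, -1], [0, 0, 0, 0.104, -0.1312, 0, -1], [0, 0, 0, 0.13, -0.164, 0, -1], [0, 0, 0, 0.152, -0.1918, 0, -1], [0, 0, 0, 0.17, -0.2145, 0, -1], [0, 0, 0, 0.182, -0.2297, 0, -1], [0, 0, 0, 0.186, -0.2348, 0, -1], [0, 0, 0, 0.186, -0.2348, 0, -1]]}}

```text
time: 28.75
eef_pos: [0.4568, 0.1859, 0.112]
tool_rot: [0.884, 0.467, -0.0, 0.0]
force: [-0.9, -0.2, -4.4]
grip_width: 0.0503
```

```bash
python3 - <<'E'
from fit import *
get_image('top');get_image('top')
im=get_image('wrist');s=get_state();cv2.imwrite('pics/w18.png',cv2.resize(im['pixels'][120:320,130:380],None,fx=3,fy=3,interpolation=cv2.INTER_CUBIC))
import pickle;pickle.dump((im,s),open('w18.pkl','wb'))
print(s['time'],s['eef_pos'],s['force'],s['grip_width'])
E
```

```text
28.9 [0.45747218 0.18458529 0.11184909] [ 0.32146497 -0.60119608 -4.84780437] 0.0495899977755547
```

View pics/w18.png

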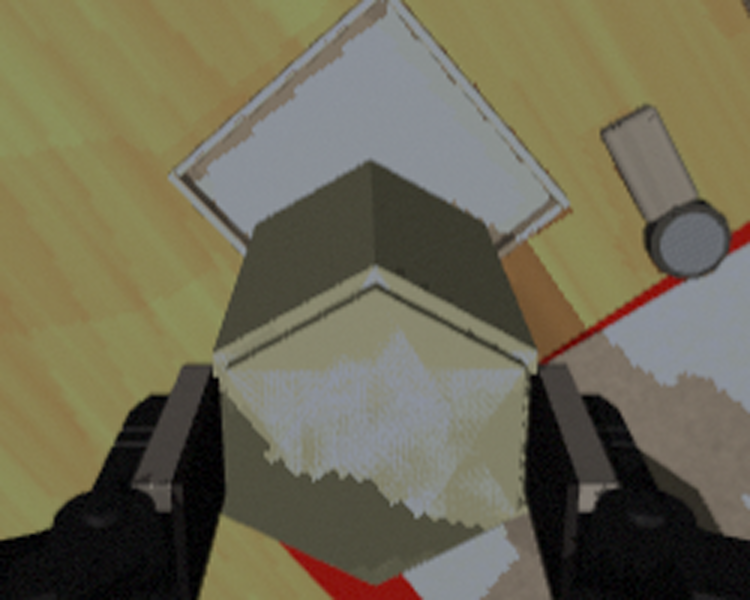

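```bash
python3 - <<'E'
from fit import *
import pickle
im,s=pickle.load(open('w18.pkl','rb'))
a,b=[world(im,130+u/3,120+v/3,.012)[:2] for u,v in [(572,207),(168,174)]]
print((a+b)/2,np.linalg.norm(a-b),.088*2**.5)
E
```

```text
[0.45719985 0.18624022] 0.12370802502081844 0.12445079348883237
```

{"fn": "arm_command", "kwargs": {"moves": [[0, 0, 0, 0.0004, 0, 0.01, -1], [0, 0, 0, 0.0004, 0, 0.03, -1], [0, 0, 0, 0.0004, 0, 0.05, -1], [0, 0, 0, 0.0004, 0, 0.066, -1], [0, 0, 0, 0.0004, 0, 0.075, -1], [0, 0, 0, 0.0004, 0, 0.079, -1], [0, 0, 0, 0.0004, 0, 0.081, -1], [0, 0, 0, 0.0004, 0, 0.0817, -1], [0, 0, 0, 0.0004, 0, 0.0817, -1], [0, 0, 0, 0.0004, 0, 0.0817, -1]]}}

```text
time: 29.9
eef_pos: [0.4576, 0.1858, 0.0321]
tool_rot: [0.885, 0.466, 0.0, -0.0]
force: [-8.8, -1.1, 7.4]
grip_width: 0.05
```

{"fn": "arm_command", "kwargs": {"moves": [[0, 0, 0, 0, 0, 0, 0.2], [0, 0, 0, 0, 0, 0, 0.4], [0, 0, 0, 0, 0, 0, 0.6], [0, 0, 0, 0, 0, 0, 0.8], [0, 0, 0, 0, 0, 0, 1], [0, 0, 0, 0, 0, -0.01, 1], [0, 0, 0, 0, 0, -0.03, 1], [0, 0, 0, 0, 0, -0.06, 1], [0, 0, 0, 0, 0, -0.09, 1], [0, 0, 0, 0, 0, -0.12, 1]]}}

```text
time: 30.9
eef_pos: [0.4575, 0.1857, 0.1521]
tool_rot: [0.884, 0.467, 0.0, 0.0]
force: [0.3, 0.2, -0.3]
grip_width: 0.0853
```

```bash
python3 - <<'E'
from fit import *
import pickle
im=get_image('wrist');s=get_state();cv2.imwrite('pics/w19.png',im['pixels'])
print(s['time'],s['eef_pos'],s['force'],s['grip_width'])
print(fit([im],'d',.4572,.186,z0=.003,zmin=.020)[0])
print(heights([im],.4572,.186,.05))
E
```

```text
30.95 [0.45971838 0.18646819 0.15796909] [1.38168558 0.28644485 4.55040386] 0.08532995299760093
[ 0.45759021  0.18715021 55.72077652  1.18624335]
[0.0711]
```

View pics/w19.png

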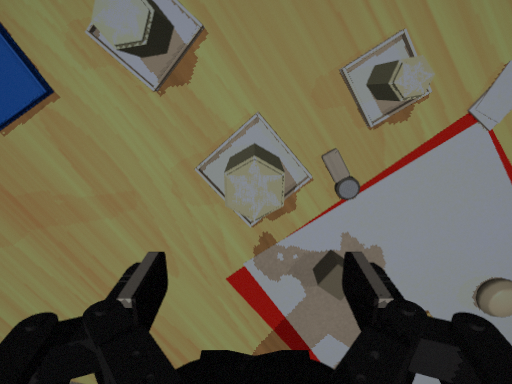

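{"fn": "arm_command", "kwargs": {"moves": [[0, 0, 0, 0, 0, -0.01, 1], [0, 0, 0, 0, 0, -0.035, 1], [0, 0, 0, 0, 0, -0.06, 1], [0, 0, 0, -0.01, 0.02, -0.085, 1], [0, 0, 0, -0.03, 0.05, -0.1, 1], [0, 0, 0, -0.06, 0.09, -0.1, 1], [0, 0, 0, -0.09, 0.13, -0.1, 1], [0, 0, 0, -0.11, 0.16, -0.1, 1], [0, 0, 0, -0.12, 0.175, -0.1, 1], [0, 0, 0, -0.12, 0.175, -0.1, 1]]}}

```text
time: 31.95
eef_pos: [0.5342, -0.0143, 0.249]
tool_rot: [0.885, 0.465, -0.001, -0.0]
force: [-0.9, 0.3, -0.4]
grip_width: 0.0851
```

```bash
python3 - <<'E'
from fit import *
import pickle
im=get_image('top');s=get_state();cv2.imwrite('pics/top9.png',cv2.resize(im['pixels'][110:280,80:450],None,fx=2.1,fy=2.1,interpolation=cv2.INTER_CUBIC))
sc=get_image('scene');cv2.imwrite('pics/scene9.png',sc['pixels'])
print(s['time'],s['eef_pos'],s['force'])
t0=pickle.load(open('top0.pkl','rb'))
T=dict(a=(.6122,.3594),b=(.6146,.1879),c=(.4526,.3517),d=(.4585,.1846))
for n,q in T.items():
    P=cloud(im);m=np.hypot(P[...,0]-q[0],P[...,1]-q[1])<.012;r=fit([im],n,*q,z0=.003,zmin=.02)[0]
    print(n,'off mm',np.round((r[:2]-q)*1000,1),'topz',heights([im],r[0],r[1],.05))
for n,(u,v) in dict(cube=(272,200),dome=(319,151)).items():
    d=[cv2.absdiff(im['pixels'],t0['pixels'])[v-14:v+15,u-14:u+15].mean()]
    c=[]
    for i in (t0,im):
        P=cloud(i)[v-20:v+21,u-20:u+21];c.append(P[(P[...,2]>.012)&(P[...,2]<.06)].mean(0))
    print(n,d,np.round(c,4))
E
```

```text
32.0 [ 0.53395737 -0.01281285  0.24927274] [ 0.05697337 -0.06283503  0.54343819]
a off mm [-1.  -1.4] topz [0.0528]
b off mm [-0.4  0.7] topz [0.0598]
c off mm [-0.1 -2.5] topz [0.0651]
d off mm [-0.3  1.1] topz [0.0717]
cube [np.float64(22.67459373761395)] [[0.4662 0.0359 0.0339]
 [0.4713 0.052  0.0315]]
dome [np.float64(39.089179548156956)] [[ 0.6084 -0.1022  0.0242]
 [ 0.6022 -0.1085  0.024 ]]
```

View pics/top9.png

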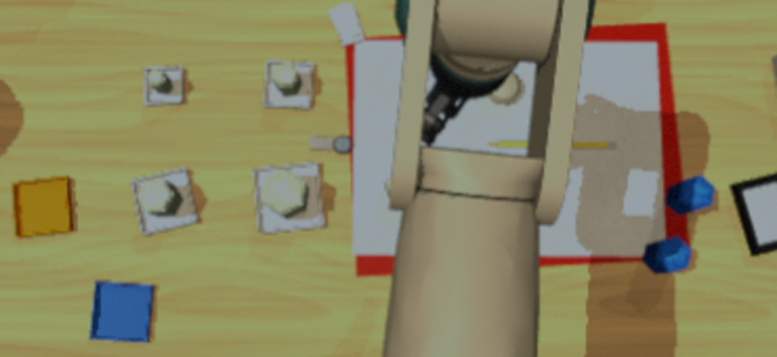

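View pics/scene9.png

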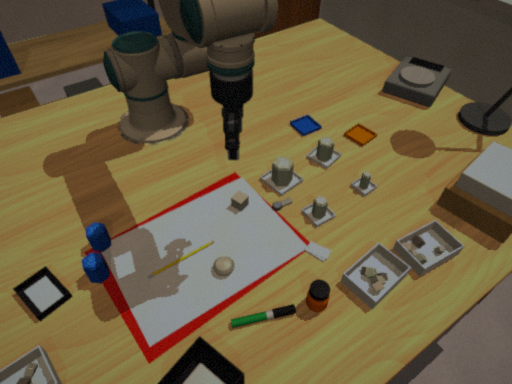

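```bash
python3 - <<'E'
from fit import *
import pickle
sc=get_image('scene');s0=pickle.load(open('scene0.pkl','rb'))
for n,(x,y) in dict(cube=(.466,.036),dome=(.606,-.10)).items():
    for i in (s0,sc):
        P=cloud(i);m=(np.hypot(P[...,0]-x,P[...,1]-y)<.05)&(P[...,2]>.012)&(P[...,2]<.06);print(n,m.sum(),P[m].mean(0).round(4))
print(get_state()['time'])
close_job()
E
```

```text
cube 214 [0.4745 0.0344 0.0283]
cube 212 [0.4743 0.0343 0.0283]
dome 308 [ 0.6184 -0.1041  0.0224]
dome 310 [ 0.6187 -0.1043  0.0225]
32.1
the job is handed in; nothing more can be done
```

I put all four beryl crystals in their matching white trays, in order from smallest to largest, and handed the job in at 32.1 s. I saw no topple or slip in the checks between moves. The gripper was empty and well clear at the end.

- **Upright:** in the last views the crystal tops stood at about 53, 59, 65 and 71 mm. That matches each crystal's height plus the 3 mm tray floor.
- **Centring:** the wrist camera put every crystal within about 1.5 mm of its tray's centre. The coarser top camera agreed within 2 mm for three of them but showed the second largest (c) 2.5 mm off. I trusted the sharper wrist view and left it.
- **Stones:** the scene camera's depth shows the cube and the rounded stone unmoved, to within 0.3 mm. The same comparison from the top camera disagreed, because the arm was blocking its view of them.
- **Look-alikes:** I did not touch the blue crystals or the blue and orange trays.

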